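Latch the round filter into the light path and switch on the lamp

TASK

Bring the round filter into the light path: with the fingertips push the thumb plate of the filter slide with the round window all the way in to its end stop, then let it go, so that it springs back and catches on its stop pin in the middle position. Only after that, press the push button on top of the lamp supply right down and let it come up again. Grasp nothing, leave the square-window slide and the loose things on the bench where they are, and finish clear of everything.

Things in the scene. Friction and masses are not known exactly. Their poses are not given: they have to be found in the camera images.
- round_unit: Filter unit fixed to the bench; its slide carries the round window (36 mm across in a 50 mm round black frame). Origin: centre of the underside of its base plate, 250 (x) x 110 (y) x 12 mm. +x: the way its slide is pushed in, roughly away from the robot; z up. White slide bar 64 mm wide along x on the centre line, its top at z 22 mm. Nothing stands above the plate in front of the thumb plate
- round_slide (a joint): Travel of the round-window slide along its unit's +x, m: 0 sprung out (start), 0.065 end stop. A spring pushes it out, 3 N at 0 growing to 8 N at 0.065. Going in, a ramp lifts the stop pin (under 2 N more); beyond about 0.042 the pin drops behind a tooth. Let go after that, it springs back and rests on the pin at 0.040 (middle, window under the bridge); let go before, it returns to 0
- round_push (a point): Centre of the near, upright face of the round-window slide's black thumb plate, where to push; moves with the slide. The plate is 40 mm wide (y), 10 mm thick (x), from 22 to 62 mm above the bench; this point is 44 mm above the bench and, with the slide out, at x -105, y 0 mm of its unit. Axes as the unit's
- round_pin_foot (a point): Foot of the round unit's upright sprung stop pin (steel, 8 mm, head 14 mm across, top 63 mm above the bench), at x 52, y 22 mm of the unit, just beyond the beige bridge (x 17 to 33 mm, 110 mm wide, 48 mm tall) that crosses the bar and carries a small black lens up to 62 mm. Works by itself: not to be handled
- square_unit: Filter unit fixed to the bench; its slide carries the square window (36 mm in a 50 mm square black frame). Origin: centre of the underside of its base plate, 250 (x) x 110 (y) x 12 mm. +x: the way its slide is pushed in, roughly away from the robot; z up. White slide bar 64 mm wide along x on the centre line, its top at z 22 mm. Nothing stands above the plate in front of the thumb plate. Leave alone
- square_slide (a joint): Travel of the square-window slide, m, same mechanism; stays at 0
- lamp_unit: Beige lamp supply box fixed to the bench, 130 (x) x 110 (y) mm, top 70 mm above the bench. Origin: centre of its underside, z up. One round push button on top
- lamp_button (a joint): Travel of the lamp supply's push button, m: 0 up, 0.006 fully down; sprung, about 1.5 N to start and 5 N fully down; it comes up again when let go
- lamp_button_top (a point): Centre of the button's top face: grey round button 26 mm across in a 42 mm black collar, pressed straight down. On the box at x -15, y 0 mm of it; the top face is 92 mm above the bench, the collar 82 mm
- oil_bottle: Loose bystander: amber glass dropper bottle, 30 mm across, 70 mm tall. Origin: centre of its underside
- objective: Loose bystander: steel microscope objective standing on its mount, 30 mm across, 46 mm tall. Origin: centre of its underside
- sample_jar: Loose bystander: clear jar with a screw cap, 48 mm across, 65 mm tall. Origin: centre of its underside
- coverslip_box: Loose bystander: white flat box 50 x 35 x 20 mm. Origin: centre of its underside
- slide_carton: Loose bystander: cardboard carton 85 x 32 x 30 mm. Origin: centre of its underside
- petri_dish: Loose bystander: closed glass dish, 61 mm across, 18 mm tall. Origin: centre of its underside
- lens_tissue: Loose bystander: pad of lens paper 55 x 75 x 14 mm. Origin: centre of its underside
There are look-alikes about, which are no part of the job. Leave any purple or red look-alike of the lamp_unit alone.

How it is judged:
By the outcome, as a careful person would: the job done as asked, in the order asked, and still so for the second after the job is handed in, with the robot touching nothing.
It also fails if it takes over 48 s, if anything falls off the work surface, if the arm or the gripper's body presses on something with over 40 N, if the wrist force passes 120 N, or if a joint passes its speed limit or range.

ROBOT

A 6-joint arm with a two-finger parallel gripper is mounted at the origin on the work surface. World frame = base frame: x ahead of the robot, y to its left, z up, the work surface at z = 0. Lengths are in m, angles in rad, forces in N, time in s.
With the tool pointing down it reaches from about 0.35 to 0.975 m from the base axis. Payload 4.9 kg.
Tool frame: the origin (TCP) lies midway between the tips of the shut fingers; the grasp point (between the pads) lies 19 mm behind it (r.grip_point_offset is the distance from the TCP to the grasp point, in m); z points along the fingers, y is the line along which they close (so a half turn about z gives the same grasp; the last joint's range is limited). The gripper opens to 85 mm and grips with 20 to 120 N. Pads are 22 mm wide; open, the fingers measure 114 mm over their backs; the gripper's body (76 mm by 85 mm) begins 54 mm behind the grasp point. The pads swing forward as they close: fully open they stand 13 mm farther back than shut.
Start: joints at [1.147, 0.053, 1.613, -0, 1.476, -0.119], TCP at [0.188, 0.596, 0.231] pointing down, gripper open.
Joint ranges: [-3.01, 3.01], [-1.01, 2.22], [0.06, 2.58], [-1.02, 4.17], [0.09, 2.62], [-3.14, 3.14]. Speed limits (rad/s): [2.57, 2.57, 3.14, 3.14, 3.14, 3.14].

INTERFACE

Orientations are given as a rotation vector (axis times angle).
In Python, from plant import r, eyes, models gives the robot as it stands. The module is installed in compiled form; this text tells all that it offers.
- The arm moves only by the tool servo_tool, never from a script. Its argument "steps" is a list of rows, each an object of numbers: "dx", "dy", "dz": the shift along the tool's x, y, z in m; "turn": the turn about the tool's z in degrees. A call has 1 to 5 rows; each row shifts and turns the commanded pose from where the row before left it, along the tool's axes as they then stand; what a row does not reach is not made up. A row lasts 1/10 s, in which the tool goes at most 50 mm and 8.59 degrees, less where a joint would pass 70% of its speed; a pose out of reach is approached as far as the arm can. A call with a gripper value outside its range is refused whole. "grip" is the opening, from -1 (shut) to 1 (fully open), set as the call begins (left out, the last holds). The fingers move at their own pace and stop on an object; "newtons" is the grip in N (left out, the last holds). Time passes only in rows, so rows that do not move let the fingers close. It gives the time, the measured TCP pose, the force, the opening and the grip force at its end, in the units of the state.
- r.sense(): the state, without advancing time (a new reading comes with each control period).
- eyes.camera(name): name is "scene" or "top"; returns the picture (420x560x3 uint8, red, green, blue); there is no depth.
- eyes.calibration(name): a dict with "vfov" (degrees; the focal length in pixels is half the picture's height over the tangent of half this angle, whatever the lens; pixels are square), "cx", "cy" (the principal point, pixels), "distortion" ([k1, k2, p1, p2, k3] as OpenCV has them; the pictures are not rectified), "R" (3x3) and "t" (3): a world point X has camera coordinates R X + t. Camera axes: x right, y down, z forward; pixel columns grow to the right and rows downward; lengths in m; the calibration is good to about 2 mm. A picture is of the moment at which its call begins. calibration takes no time and is no camera call.
- r.finish_job(): hands the job in; it is judged then, once.
Trained networks look in the newest picture that a camera, given by its name, has taken for a name from the list of things; names that differ only in an ending like _2 or _b are one class to them, and where a whole thing is asked for, a point or a joint stands for the part that bears it (a point fixed in the world has none). Each returns a list of dicts, best first, with "confidence" (0 to 1); they miss things now and then, are a little off and sometimes report something else, mostly with a low value. They report only what shows in the picture. A call takes as long as a camera call. They do not tell look-alikes from the thing itself.
- models.boxes_of(camera, name): "rect" ([left, top, right, bottom] in pixels, round what is visible of it).
- models.pinpoint(camera, name): "uv" ([column, row] in pixels: a listed point, or the origin of a listed thing).
The state is a dict: "clock": time; "joint_pos": joint angles; "dq": joint speeds; "tau": joint torques, N m; "eef_pos": TCP position; "orientation": TCP orientation; "wrist_force": force on the tool from outside, world axes, zero at the start; "ft_torque": the same for the moment, N m; "opening": finger opening in m; "gripper_force": force on a finger pad.
Only numpy, scipy, OpenCV 4.12 (cv2) and the standard library are available. Lean on these libraries where they do the work, as an engineer would, in place of code of your own. Each camera call takes 0.05 s, during which the arm holds its last target. There are 200 camera calls.

## Working session

There is one attempt and no reset: what is moved stays moved. The work goes in short steps, Python scripts to look and compute and a tool call to move; the robot and the scene stay as the last step left them, time stands still between calls to the robot, and variables do not carry over. Pictures are saved under pics/ and viewed, at most 10 in all, crops included, and the job is handed in when it is done.

Besides the shell and the picture viewer there is one more tool, called after "Call:" by a JSON object that holds its "method" and its "body". servo_tool: Moves the arm, as the interface text tells. Its arguments: {"type":"object","properties":{"steps":{"type":"array","items":{"type":"object","properties":{"dx":{"type":"number"},"dy":{"type":"number"},"dz":{"type":"number"},"turn":{"type":"number"}}}},"grip":{"type":"number"},"newtons":{"type":"number"}},"required":["steps"]}

```bash
mkdir -p pics
cat > h.py <<'E'
import numpy as np, cv2
from plant import r, eyes, models
def K(c):
    f=210/np.tan(np.radians(c['vfov'])/2)
    return np.array([[f,0,c['cx']],[0,f,c['cy']],[0,0,1.]])
def ray(name,uv):
    c=eyes.calibration(name);R=np.array(c['R']);t=np.array(c['t'])
    p=cv2.undistortPoints(np.array([[uv]],float),K(c),np.array(c['distortion'],float))[0,0]
    return -R.T@t, R.T@np.array([p[0],p[1],1])
def at_z(name,uv,z):
    o,d=ray(name,uv); return o+d*(z-o[2])/d[2]
def proj(name,X):
    c=eyes.calibration(name)
    return cv2.projectPoints(np.array(X,float).reshape(-1,1,3),cv2.Rodrigues(np.array(c['R']))[0],np.array(c['t'],float),K(c),np.array(c['distortion'],float))[0][:,0]
E
python3 - <<'E'
from h import *
zs=dict(round_unit=0,round_push=.044,round_pin_foot=0.012,square_unit=0,lamp_unit=0,lamp_button_top=.092,oil_bottle=0,objective=0,sample_jar=0)
for n in('scene','top'):
    cv2.imwrite(f'pics/{n}.png',eyes.camera(n)[:,:,::-1])
    for k,z in zs.items():
        for d in models.pinpoint(n,k)[:3]: print(n,k,np.round(d['uv'],1),round(d['confidence'],2),np.round(at_z(n,d['uv'],z),3))
print(r.sense())
E
```

```text
scene round_unit [331.3 311.3] 0.85 [0.592 0.184 0.   ]
scene round_push [367.2 277.3] 0.95 [0.478 0.196 0.044]
scene round_pin_foot [325.8 326.9] 0.79 [0.637 0.205 0.012]
scene square_unit [240.1 223.6] 0.86 [ 0.575 -0.169  0.   ]
scene lamp_unit [155.3 132.1] 0.96 [ 0.53  -0.623  0.   ]
scene lamp_unit [238.1 117.5] 0.79 [ 0.297 -0.486  0.   ]
scene lamp_unit [199.3 160. ] 0.58 [ 0.506 -0.431  0.   ]
scene lamp_button_top [152.6 110.3] 0.52 [ 0.523 -0.619  0.092]
scene lamp_button_top [234.2  95.6] 0.44 [ 0.301 -0.492  0.092]
scene lamp_button_top [201.8 139.6] 0.38 [ 0.495 -0.416  0.092]
scene oil_bottle [256.8 291.6] 0.5 [0.686 0.015 0.   ]
scene objective [199.1 159.3] 0.72 [ 0.504 -0.434  0.   ]
scene objective [292.6 257.7] 0.45 [0.55  0.009 0.   ]
scene objective [253.4 293.3] 0.3 [0.695 0.013 0.   ]
scene sample_jar [349.9 381.8] 0.72 [0.693 0.332 0.   ]
top round_unit [169.9 184.3] 0.84 [0.581 0.189 0.   ]
top round_unit [245.1 246.1] 0.69 [ 0.402 -0.036  0.   ]
top round_push [157.4 216.7] 0.92 [0.483 0.212 0.044]
top square_unit [288.  189.9] 0.98 [ 0.568 -0.16   0.   ]
t
[... 493 characters left out ...]
.74 [0.698 0.336 0.   ]
{'clock': 1.0, 'joint_pos': array([ 1.14699941e+00,  5.27085770e-02,  1.61291816e+00,  3.41935434e-05,
        1.47601450e+00, -1.18988713e-01]), 'dq': array([-0.00021343,  0.00021561, -0.00075883,  0.00226564, -0.0020812 ,
        0.00111446]), 'tau': array([-4.28378062e-04, -3.93688738e+01, -3.70476580e+01,  1.92535038e-05,
        4.87504367e-04,  1.68217589e-06]), 'eef_pos': array([0.18754039, 0.59616833, 0.23128739]), 'orientation': array([-4.76938338e-01, -3.10513226e+00,  5.91992341e-05]), 'wrist_force': array([-0.67409501,  0.0825223 ,  0.21061616]), 'ft_torque': array([0.02465674, 0.0177951 , 0.03938226]), 'gripper_force': 0.0, 'opening': 0.08530965818474533}
```

View pics/top.png

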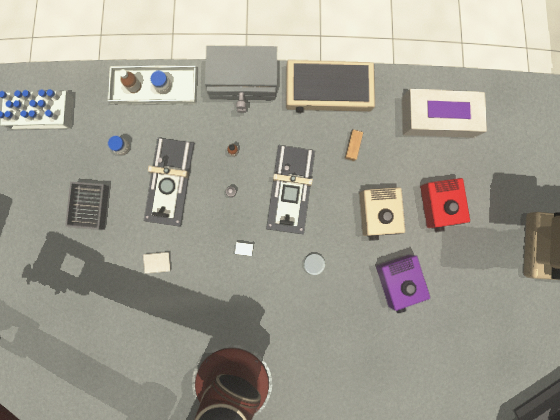

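View pics/scene.png

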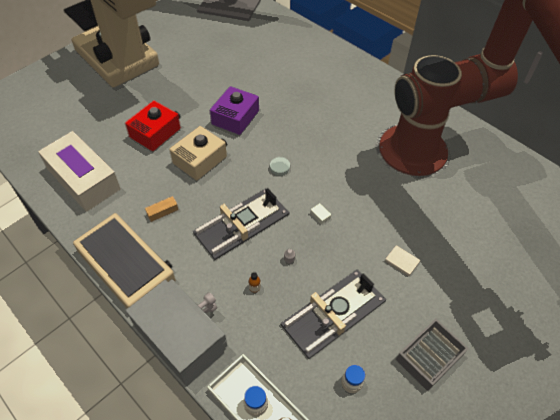

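Top view: the round-window unit is at (170,182) and the square one at (290,190). Candidates for the lamp are beige (382,212), red (446,203) and purple (404,282). I choose the beige lamp with its button at (386,216), and the unit at (170,182) with the thumb plate near (158,215). I'll check both in one crop.

Run:
```python
from h import *
t=cv2.imread('pics/top.png');s=cv2.imread('pics/scene.png')
def c(im,x,y,w,h): return cv2.resize(im[y:y+h,x:x+w],(400,300),interpolation=cv2.INTER_CUBIC)
cv2.imwrite('pics/crop.png',np.vstack([np.hstack([c(t,110,132,132,99),c(t,345,175,80,60)]),np.hstack([c(s,272,262,120,90),c(s,160,118,80,60)])]))
```

```text
(no output)
```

View pics/crop.png

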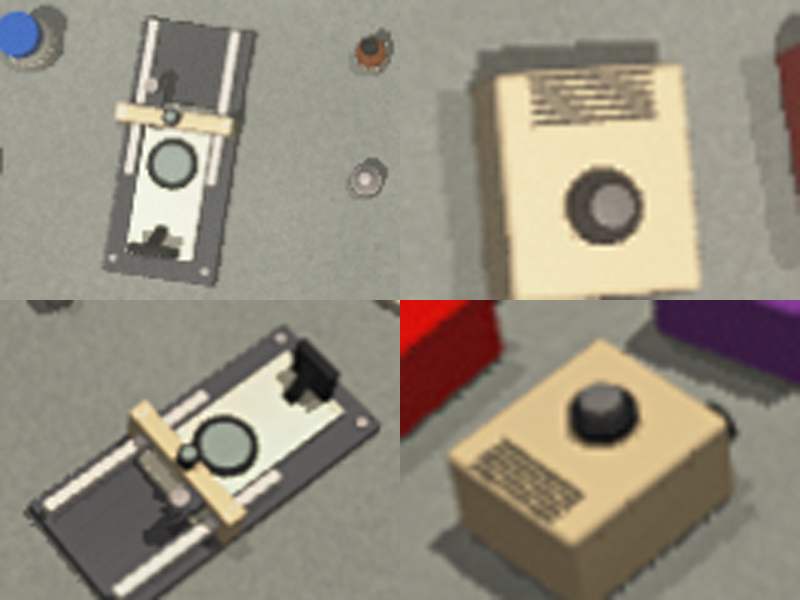

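The crop confirms the round window (upper-left panel, with its thumb plate at about (160,212) in the top view) and the beige lamp with button top at top (387.4,216) and scene (200.4,138.4). Next I'll compute the poses.

Run:
```python
from h import *
from scipy.optimize import least_squares
L=np.array([[125,55],[125,-55],[-125,55],[-125,-55]])/1000
ut=[(158.5,137.6),(194.5,141.9),(144.3,221.1),(180.95,226.05)]
us=[(386,301),(357.5,269.5)]  # near-left, near-right
def loc(p,xyz):
    c,s=np.cos(p[2]),np.sin(p[2]); xyz=np.atleast_2d(xyz)
    return np.c_[p[0]+c*xyz[:,0]-s*xyz[:,1],p[1]+s*xyz[:,0]+c*xyz[:,1],xyz[:,2]]
C=np.c_[L,np.full(4,.012)]
f=lambda p:np.r_[(proj('top',loc(p,C))-ut).ravel(),(proj('scene',loc(p,C[2:]))-us).ravel()]
q=least_squares(f,[.585,.187,0]);p=q.x
print(p,np.degrees(p[2]),np.round(q.fun,1))
print('push',loc(p,[-.105,0,.044]), 'base',loc(p,[-.125,0,.012]))
print('proj top',proj('top',loc(p,[[-.105,0,.044],[0.052,.022,.063],[-.1,.02,.062],[-.1,-.02,.062]])).round(1))
print('proj scene',proj('scene',loc(p,[[-.105,0,.044],[-.1,.02,.062],[-.1,-.02,.062]])).round(1))
g=lambda X:np.r_[proj('top',X)[0]-(387.4,216),proj('scene',X)[0]-(200.4,138.4)]
b=least_squares(g,[.49,-.42,.092]);print('btn',b.x,b.fun.round(2),at_z('top',(387.4,216),.092),at_z('scene',(200.4,138.4),.092))
s=r.sense();R=cv2.Rodrigues(s['orientation'])[0];print(R.round(3))
```

```text
[ 0.59027564  0.18915824 -0.14534669] -8.327752042639313 [-0.2 -1.2  0.2 -0.  -1.1 -1.2 -0.8 -0.2  0.5 -1.8 -0.2 -1.3]
push [[0.48638278 0.20436597 0.044     ]] base [[0.46659367 0.20726268 0.012     ]]
proj top [[160.  215.4]
 [160.4 158.8]
 [151.7 212.2]
 [165.7 214.4]]
proj scene [[367.7 281.5]
 [372.8 284.9]
 [361.8 273.3]]
btn [ 0.48936702 -0.43224414  0.0812668 ] [-0.13  0.11 -0.18 -0.04] [ 0.48906522 -0.42944545  0.092     ] [ 0.49487954 -0.4228255   0.092     ]
[[-0.954  0.3   -0.   ]
 [ 0.3    0.954 -0.   ]
 [ 0.    -0.    -1.   ]]
```

Call:
{"method": "servo_tool", "body": {"steps": [{"dx":-0.035,"dy":-0.029,"dz":0.005},{"dx":-0.035,"dy":-0.029,"dz":0.005},{"dx":-0.035,"dy":-0.029,"dz":0.005},{"dx":-0.035,"dy":-0.029,"dz":0.005},{"dx":-0.035,"dy":-0.029,"dz":0.005}], "grip": -1}}

```text
invalid input at $.steps[0]: expected keys dx, dy, dz, turn
```

Call:
{"method": "servo_tool", "body": {"steps": [{"dx":-0.035,"dy":-0.029,"dz":0.005},{"dx":-0.035,"dy":-0.029,"dz":0.005},{"dx":-0.035,"dy":-0.029,"dz":0.005},{"dx":-0.035,"dy":-0.029,"dz":0.005},{"dx":-0.035,"dy":-0.029,"dz":0.005}]}}

```text
invalid input at $.steps[0]: expected keys dx, dy, dz, turn
```

Call:
{"method": "servo_tool", "body": {"steps": [{"turn":-4.6},{"turn":-4.6},{}]}}

```text
invalid input at $.steps[0]: expected keys dx, dy, dz, turn
```

All four keys are needed in each row.

Call:
{"method": "servo_tool", "body": {"steps": [{"dx":-0.035,"dy":-0.029,"dz":0.005,"turn":0},{"dx":-0.035,"dy":-0.029,"dz":0.005,"turn":0},{"dx":-0.035,"dy":-0.029,"dz":0.005,"turn":0},{"dx":-0.035,"dy":-0.029,"dz":0.005,"turn":0},{"dx":-0.035,"dy":-0.029,"dz":0.005,"turn":0}], "grip": -1}}

```text
clock: 1.5
eef_pos: [0.3116, 0.4039, 0.2063]
orientation: [0.476, 3.105, 0.001]
wrist_force: [0.6, 0.5, -0.6]
opening: 0.0119
gripper_force: 0.0
```

Call:
{"method": "servo_tool", "body": {"steps": [{"dx":-0.035,"dy":-0.029,"dz":0.005,"turn":0},{"dx":-0.035,"dy":-0.029,"dz":0.005,"turn":0},{"dx":-0.035,"dy":-0.029,"dz":0.005,"turn":0},{"dx":-0.035,"dy":-0.029,"dz":0.005,"turn":0},{"dx":-0.035,"dy":-0.029,"dz":0.005,"turn":0}]}}

```text
clock: 2.0
eef_pos: [0.4352, 0.2129, 0.1815]
orientation: [0.477, 3.104, 0.001]
wrist_force: [0.5, 0.5, 0.2]
opening: 0.0001
gripper_force: 0.0
```

Call:
{"method": "servo_tool", "body": {"steps": [{"dx":0,"dy":0,"dz":0,"turn":-4.6},{"dx":0,"dy":0,"dz":0,"turn":-4.6},{"dx":0,"dy":0,"dz":0,"turn":0}]}}

```text
clock: 2.3
eef_pos: [0.4346, 0.214, 0.1814]
orientation: [0.228, 3.133, 0.0]
wrist_force: [0.3, 0.7, -0.9]
opening: 0.0001
gripper_force: 0.0
```

Call:
{"method": "servo_tool", "body": {"steps": [{"dx":0,"dy":0,"dz":0.04,"turn":0},{"dx":0,"dy":0,"dz":0.04,"turn":0},{"dx":0,"dy":0,"dz":0.04,"turn":0},{"dx":0,"dy":0,"dz":0.024,"turn":0},{"dx":0,"dy":0,"dz":0,"turn":0}]}}

```text
clock: 2.8
eef_pos: [0.4307, 0.2137, 0.0332]
orientation: [-0.227, -3.125, 0.005]
wrist_force: [0.3, -1.1, 1.1]
opening: -0.0001
gripper_force: 0.0
```

Run:
```python
from h import *
ims={n:eyes.camera(n)[:,:,::-1] for n in('top','scene')}
e=r.sense()['eef_pos'];print(e,proj('top',[e]),proj('scene',[e]))
c=lambda im,x,y,w,h:cv2.resize(im[y:y+h,x:x+w],(400,400),interpolation=cv2.INTER_CUBIC)
cv2.imwrite('pics/pre.png',np.hstack([c(ims['top'],110,170,100,100),c(ims['scene'],310,220,100,100)]))
for n in ims:print(models.pinpoint(n,'round_push')[:2])
```

```text
[0.43447627 0.21484722 0.03775189] [[156.44597062 233.78015622]] [[383.67665923 272.44478391]]
[{'uv': [157.1, 217.3], 'confidence': 0.68}]
[{'uv': [371.8, 278.0], 'confidence': 0.7}]
```

View pics/pre.png

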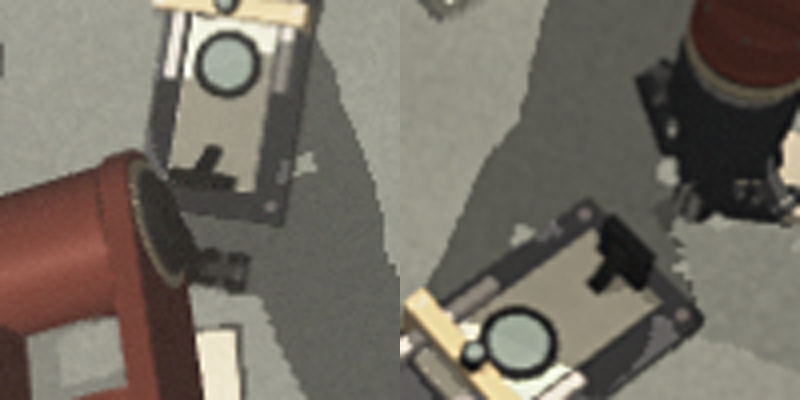

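The slide is still out, with its thumb plate at scene ≈(366,282), and the fingers stand clear in front of it. Advancing along tool -x.

Call:
{"method": "servo_tool", "body": {"steps": [{"dx":-0.012,"dy":0,"dz":0,"turn":0},{"dx":-0.012,"dy":0,"dz":0,"turn":0},{"dx":-0.01,"dy":0,"dz":0,"turn":0},{"dx":-0.01,"dy":0,"dz":0,"turn":0},{"dx":-0.01,"dy":0,"dz":0,"turn":0}]}}

```text
clock: 3.5
eef_pos: [0.4881, 0.2069, 0.0373]
orientation: [-0.227, -3.131, -0.001]
wrist_force: [-5.2, 2.0, 3.7]
opening: 0.0001
gripper_force: 2.7
```

Call:
{"method": "servo_tool", "body": {"steps": [{"dx":-0.009,"dy":0,"dz":0,"turn":0},{"dx":-0.009,"dy":0,"dz":0,"turn":0},{"dx":-0.009,"dy":0,"dz":0,"turn":0},{"dx":-0.009,"dy":0,"dz":0,"turn":0},{"dx":0,"dy":0,"dz":0,"turn":0}]}}

```text
clock: 4.0
eef_pos: [0.5228, 0.2021, 0.0365]
orientation: [-0.227, -3.129, -0.002]
wrist_force: [-6.5, 3.3, 3.9]
opening: 0.0002
gripper_force: 3.4
```

Call:
{"method": "servo_tool", "body": {"steps": [{"dx":-0.006,"dy":0,"dz":0,"turn":0},{"dx":-0.004,"dy":0,"dz":0,"turn":0},{"dx":0,"dy":0,"dz":0,"turn":0}]}}

```text
clock: 4.3
eef_pos: [0.5321, 0.2009, 0.0364]
orientation: [-0.226, -3.128, -0.002]
wrist_force: [-7.4, 4.3, 4.6]
opening: 0.0
gripper_force: 3.8
```

Call:
{"method": "servo_tool", "body": {"steps": [{"dx":-0.003,"dy":0,"dz":0,"turn":0},{"dx":-0.002,"dy":0,"dz":0,"turn":0},{"dx":0,"dy":0,"dz":0,"turn":0}]}}

```text
clock: 4.6
eef_pos: [0.5367, 0.2002, 0.0364]
orientation: [-0.226, -3.128, -0.002]
wrist_force: [-6.9, 4.4, 3.6]
opening: -0.0004
gripper_force: 4.0
```

Call:
{"method": "servo_tool", "body": {"steps": [{"dx":-0.002,"dy":0,"dz":0,"turn":0},{"dx":0,"dy":0,"dz":0,"turn":0}]}}

```text
clock: 4.8
eef_pos: [0.5383, 0.2, 0.0364]
orientation: [-0.226, -3.127, -0.002]
wrist_force: [-9.5, 4.3, 5.0]
opening: 0.0003
gripper_force: 4.5
```

Call:
{"method": "servo_tool", "body": {"steps": [{"dx":-0.002,"dy":0,"dz":0,"turn":0},{"dx":0,"dy":0,"dz":0,"turn":0}]}}

```text
clock: 5.0
eef_pos: [0.5383, 0.2, 0.0364]
orientation: [-0.225, -3.122, -0.001]
wrist_force: [-15.0, 4.2, 10.7]
opening: 0.0001
gripper_force: 8.3
```

Call:
{"method": "servo_tool", "body": {"steps": [{"dx":-0.002,"dy":0,"dz":0,"turn":0},{"dx":0,"dy":0,"dz":0,"turn":0}]}}

```text
clock: 5.2
eef_pos: [0.5383, 0.2001, 0.0363]
orientation: [-0.225, -3.117, -0.001]
wrist_force: [-23.0, 6.0, 15.8]
opening: -0.0003
gripper_force: 12.1
```

The end stop is reached: force rises with no further travel. Letting go by retreating, then rising.

Call:
{"method": "servo_tool", "body": {"steps": [{"dx":0.01,"dy":0,"dz":0,"turn":0},{"dx":0.02,"dy":0,"dz":0,"turn":0},{"dx":0.02,"dy":0,"dz":0,"turn":0},{"dx":0.03,"dy":0,"dz":0,"turn":0},{"dx":0.03,"dy":0,"dz":0,"turn":0}]}}

```text
clock: 5.7
eef_pos: [0.4354, 0.2142, 0.0372]
orientation: [0.227, 3.133, -0.0]
wrist_force: [-0.3, 0.8, 0.2]
opening: -0.0002
gripper_force: 0.0
```

Call:
{"method": "servo_tool", "body": {"steps": [{"dx":0,"dy":0,"dz":-0.03,"turn":0},{"dx":0,"dy":0,"dz":-0.04,"turn":0},{"dx":0,"dy":0,"dz":-0.04,"turn":0},{"dx":0,"dy":0,"dz":-0.04,"turn":0},{"dx":0,"dy":0,"dz":0,"turn":0}]}}

```text
clock: 6.2
eef_pos: [0.4399, 0.2154, 0.1949]
orientation: [0.226, 3.12, 0.007]
wrist_force: [0.4, -0.1, -0.2]
opening: 0.0003
gripper_force: 0.0
```

Run:
```python
from h import *
ims={n:eyes.camera(n)[:,:,::-1] for n in('top','scene')}
c=lambda im,x,y,w,h:cv2.resize(im[y:y+h,x:x+w],(400,400),interpolation=cv2.INTER_CUBIC)
cv2.imwrite('pics/post.png',np.hstack([c(ims['top'],110,140,110,110),c(ims['scene'],280,250,110,110)]))
for n in ims:
  for d in models.pinpoint(n,'round_push')[:2]:print(d,at_z(n,d['uv'],.044))
print(r.sense()['eef_pos'])
```

```text
{'uv': [158.7, 203.8], 'confidence': 0.84} [0.51942207 0.20903438 0.044     ]
{'uv': [235.4, 149.5], 'confidence': 0.58} [ 0.6775191  -0.00619897  0.044     ]
{'uv': [356.4, 284.4], 'confidence': 0.69} [0.5124457  0.18984488 0.044     ]
{'uv': [238.8, 224.6], 'confidence': 0.23} [ 0.59872798 -0.14527628  0.044     ]
[0.43500202 0.21396496 0.18580124]
```

View pics/post.png

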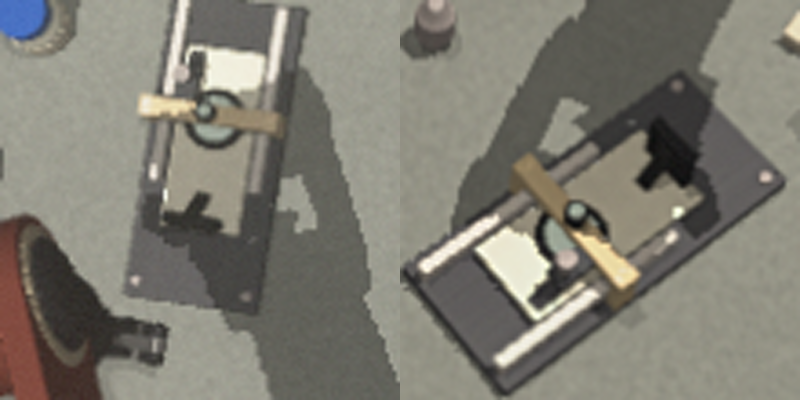

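The post-release picture shows the round window under the bridge (top ≈(169,173)) with the slide caught in the middle. Now to the lamp button.

Call:
{"method": "servo_tool", "body": {"steps": [{"dx":-0.01,"dy":-0.0415,"dz":0,"turn":0},{"dx":-0.01,"dy":-0.0415,"dz":0,"turn":0},{"dx":-0.01,"dy":-0.0415,"dz":0,"turn":0},{"dx":-0.01,"dy":-0.0415,"dz":0,"turn":0},{"dx":-0.01,"dy":-0.0415,"dz":0,"turn":0}]}}

```text
clock: 6.9
eef_pos: [0.4539, 0.0002, 0.1851]
orientation: [-0.226, -3.13, -0.0]
wrist_force: [0.7, -0.6, -0.4]
opening: 0.0001
gripper_force: 0.0
```

Call:
{"method": "servo_tool", "body": {"steps": [{"dx":-0.01,"dy":-0.0415,"dz":0,"turn":0},{"dx":-0.01,"dy":-0.0415,"dz":0,"turn":0},{"dx":-0.01,"dy":-0.0415,"dz":0,"turn":0},{"dx":-0.01,"dy":-0.0415,"dz":0,"turn":0},{"dx":-0.01,"dy":-0.0415,"dz":0,"turn":0}]}}

```text
clock: 7.4
eef_pos: [0.4736, -0.2122, 0.1849]
orientation: [-0.227, -3.13, -0.003]
wrist_force: [0.4, 0.6, -0.5]
opening: 0.0004
gripper_force: 0.0
```

Call:
{"method": "servo_tool", "body": {"steps": [{"dx":-0.01,"dy":-0.0415,"dz":0,"turn":0},{"dx":-0.01,"dy":-0.0415,"dz":0,"turn":0},{"dx":-0.01,"dy":-0.0415,"dz":0,"turn":0},{"dx":-0.01,"dy":-0.0415,"dz":0,"turn":0},{"dx":-0.01,"dy":-0.0415,"dz":0,"turn":0}]}}

```text
clock: 7.9
eef_pos: [0.4934, -0.4244, 0.1843]
orientation: [-0.227, -3.13, -0.004]
wrist_force: [0.5, -0.7, 0.5]
opening: -0.0003
gripper_force: 0.0
```

Call:
{"method": "servo_tool", "body": {"steps": [{"dx":0,"dy":0,"dz":0.03,"turn":0},{"dx":0,"dy":0,"dz":0.03,"turn":0},{"dx":0,"dy":0,"dz":0,"turn":0},{"dx":0,"dy":0,"dz":0,"turn":0}]}}

```text
clock: 8.3
eef_pos: [0.4934, -0.4223, 0.125]
orientation: [-0.226, -3.13, -0.005]
wrist_force: [0.1, -0.1, 0.4]
opening: 0.0002
gripper_force: 0.0
```

Run:
```python
from h import *
ims={n:eyes.camera(n)[:,:,::-1] for n in('top','scene')}
e=r.sense()['eef_pos'];print(e,r.sense()['joint_pos'].round(2),proj('top',[e]),proj('scene',[e]))
c=lambda im,x,y,w,h:cv2.resize(im[y:y+h,x:x+w],(400,400),interpolation=cv2.INTER_CUBIC)
cv2.imwrite('pics/btn.png',np.hstack([c(ims['top'],345,175,80,80),c(ims['scene'],160,90,80,80)]))
```

```text
[ 0.49494086 -0.42356648  0.12855916] [-0.82  0.19  1.64 -0.    1.31 -2.25] [[389.17339249 213.02642181]] [[198.7769508  129.29287768]]
```

View pics/btn.png

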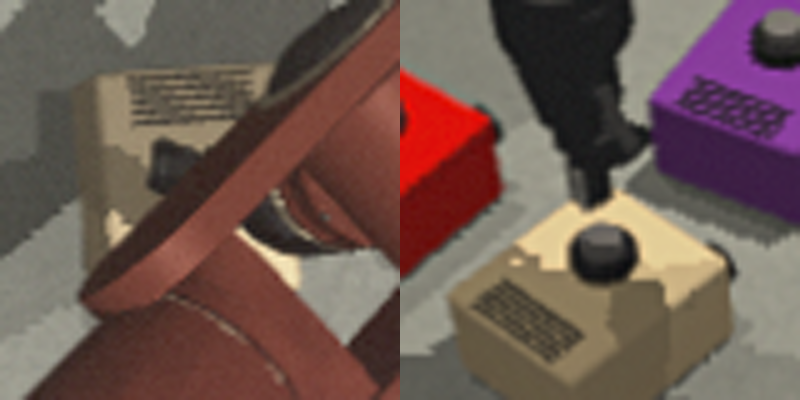

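In the scene crop the shut fingertips (≈(198,131)) hang just above the beige lamp's button (≈(200.6,137.6)), and this agrees with the projection. Pressing down.

Call:
{"method": "servo_tool", "body": {"steps": [{"dx":0.0015,"dy":-0.003,"dz":0.017,"turn":0},{"dx":0,"dy":0,"dz":0.014,"turn":0},{"dx":0,"dy":0,"dz":0,"turn":0}]}}

```text
clock: 8.7
eef_pos: [0.491, -0.4245, 0.093]
orientation: [-0.226, -3.13, -0.006]
wrist_force: [-0.5, 0.8, -1.0]
opening: 0.0003
gripper_force: 0.0
```

Call:
{"method": "servo_tool", "body": {"steps": [{"dx":0,"dy":0,"dz":0.003,"turn":0},{"dx":0,"dy":0,"dz":0.003,"turn":0},{"dx":0,"dy":0,"dz":0,"turn":0}]}}

```text
clock: 9.0
eef_pos: [0.4926, -0.426, 0.0906]
orientation: [0.226, 3.133, -0.0]
wrist_force: [-1.8, 1.1, 1.6]
opening: -0.0001
gripper_force: 1.1
```

Call:
{"method": "servo_tool", "body": {"steps": [{"dx":0,"dy":0,"dz":0.002,"turn":0},{"dx":0,"dy":0,"dz":0.002,"turn":0},{"dx":0,"dy":0,"dz":0,"turn":0}]}}

```text
clock: 9.3
eef_pos: [0.4928, -0.4263, 0.0869]
orientation: [0.226, 3.133, -0.001]
wrist_force: [-0.9, 1.8, 4.3]
opening: -0.0001
gripper_force: 2.2
```

Call:
{"method": "servo_tool", "body": {"steps": [{"dx":0,"dy":0,"dz":0.001,"turn":0},{"dx":0,"dy":0,"dz":0.001,"turn":0},{"dx":0,"dy":0,"dz":0,"turn":0}]}}

```text
clock: 9.6
eef_pos: [0.4928, -0.4263, 0.086]
orientation: [0.226, 3.133, -0.001]
wrist_force: [-1.9, 3.5, 9.1]
opening: 0.0002
gripper_force: 4.7
```

Call:
{"method": "servo_tool", "body": {"steps": [{"dx":0,"dy":0,"dz":0.001,"turn":0},{"dx":0,"dy":0,"dz":0,"turn":0}]}}

```text
clock: 9.8
eef_pos: [0.4928, -0.4264, 0.0859]
orientation: [0.226, 3.133, -0.001]
wrist_force: [-4.7, 4.8, 13.8]
opening: -0.0003
gripper_force: 6.6
```

The button is fully down: travel stopped at z 0.086 and the force is above 5 N. Releasing and going up clear.

Call:
{"method": "servo_tool", "body": {"steps": [{"dx":0,"dy":0,"dz":-0.01,"turn":0},{"dx":0,"dy":0,"dz":-0.03,"turn":0},{"dx":0,"dy":0,"dz":-0.04,"turn":0},{"dx":0,"dy":0,"dz":-0.04,"turn":0},{"dx":0,"dy":0,"dz":0,"turn":0}]}}

```text
clock: 10.3
eef_pos: [0.4949, -0.4287, 0.2111]
orientation: [0.226, 3.124, -0.014]
wrist_force: [0.2, -1.2, 0.6]
opening: -0.0002
gripper_force: 0.0
```

Call:
{"method": "servo_tool", "body": {"steps": [{"dx":0,"dy":0.04,"dz":0,"turn":0},{"dx":0,"dy":0.04,"dz":0,"turn":0},{"dx":0,"dy":0.04,"dz":0,"turn":0},{"dx":0,"dy":0.04,"dz":0,"turn":0},{"dx":0,"dy":0,"dz":0,"turn":0}]}}

```text
clock: 10.8
eef_pos: [0.5156, -0.2636, 0.2019]
orientation: [-0.219, -3.133, -0.003]
wrist_force: [-0.9, -0.6, -0.8]
opening: -0.0001
gripper_force: 0.0
```

Run:
```python
from h import *
cv2.imwrite('pics/end.png',eyes.camera('scene')[:,:,::-1])
```

```text
(no output)
```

View pics/end.png

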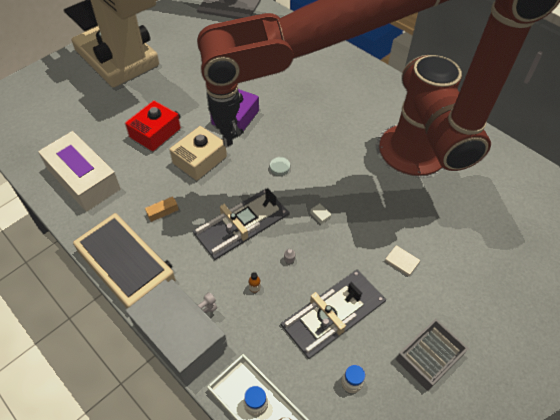

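The round slide is in its middle position (window ≈(328,312) under the bridge) and the lamp button at (200,139) is up. The square slide and the loose things haven't moved, and the arm is clear.

```bash
python3 -c "
from plant import r
print(r.finish_job())"
```

```text
the job is handed in; nothing more can be done
None
```

I pushed the round filter slide in to its end stop and it sprang back onto its stop pin; then I pressed the beige lamp's button right down and let it up, backed the arm clear, and handed the job in at about 11 s.

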